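# Show where the brass book corner is kept

### The job

Show the new binder where the triangular brass book corner is kept: push the fittings box's lid fully open by its bar, point straight down at the corner with the fingertips for three seconds, at about the height of the box's rim or up to 2 cm above it and touching nothing, then push the lid fully shut again so that no dust gets in. Push only, never grip the bar; touch none of the fittings and leave the other things on the bench where they are.

Things in the scene. Friction and masses are not known exactly. Their poses are not given: they have to be found in the camera images.
- fittings_box: wooden box with a sliding lid, fixed on the bench, 116 (x) x 220 (y, roughly to the robot's left) x 46 mm high; origin at the centre of its underside. Six compartments, 46 (x) x 54 (y) mm, floor 6 mm and dividers 30 mm above the bench, centres at box x = -25, +25 and y = -74, -16, +42 mm; one brass fitting lies in each. Beyond y = 71 mm it is solid under the lid
- box_lid (a joint): how far the lid is out, in m: 0 = home, 0.172 = at its stop, all compartments uncovered. It slides along the box's +y and sticks out over that end when open, stays where it is left, takes about 2 N to slide and cannot be lifted; it may start a little ajar. Its flat top is level with the box's rim, 46 mm above the bench
- lid_pull (a point): centre of the wooden pull bar on top of the lid, moving with it: 70 mm long (box x), 12 mm thick (box y), 16 mm high, its top 62 mm above the bench. Its y axis is the opening direction: push the bar's -y face to open the lid, its +y face to close it. Lid home: at box y = 92 mm; the lid ends 18 mm beyond the bar
- corner: the right-angled TRIANGULAR brass book corner, legs 30 mm, 5.5 mm high, flat; origin on its underside at the triangle's centroid (10 mm in from either leg); the legs run along its x and y. It lies loose on the floor of one compartment, which one changes
- boss: round domed brass boss, 28 mm across, 9.5 mm high; origin at the centre of its underside
- clasp: narrow brass clasp plate with a hooked end, 13 x 40 mm, 6 mm high; origin about the centre of its underside
- hinge: small rectangular brass butt hinge with a knuckle down its middle, 30 x 26 mm, 6 mm high; origin at the centre of its underside
- label_frame: rectangular open brass label frame, 26 x 40 mm, 3 mm high; origin at the centre of its underside
- ring: plain flat brass ring, 28 mm across with a 19 mm hole, 4 mm high; origin at the centre of its underside
- bone_folder: bystander: flat pale bone folder, 24 x 147 x 8 mm, lying before the box; origin at the centre of its underside, long axis y
- thread_spool_1: bystander: wooden spool of pale thread standing upright, 42 mm across, 52 mm high; origin at the centre of its foot
- weight_3: bystander: dark cloth-covered iron weight, 60 x 90 x 36 mm; origin at the centre of its underside, long axis y
- glue_pot: bystander: open stoneware paste pot, 72 mm across, 65 mm high; origin at the centre of its foot
- awl: bystander: awl with a round wooden handle lying flat, 29 x 160 x 29 mm; origin at the middle of its length, underside, long axis y
- pencil: bystander: green pencil lying flat, 7 x 123 mm; origin at its middle, underside, long axis y

How it is judged:
By the outcome, as a careful person would: the job done as asked, in the order asked, and still so for the second after the job is handed in, with the robot touching nothing.
It also fails if it takes over 64 s, if anything falls off the work surface, if the arm or the gripper's body presses on something with over 40 N, if the wrist force passes 120 N, or if a joint passes its speed limit or range.

### The arm

A 6-joint arm with a two-finger parallel gripper is mounted at the origin on a cart in front of the work surface, level with it; the furniture and walls round the work are solid. World frame = base frame: x ahead of the robot, y to its left, z up, the work surface at z = 0. Lengths are in m, angles in rad, forces in N, time in s.
With the tool pointing down it reaches from about 0.275 to 0.725 m from the base axis. Payload 5.6 kg.
Tool frame: the origin (TCP) lies between the finger pads; the fingertips stand 17 mm ahead of it and the grasp point (between the pads) lies 2 mm behind it (manip.tip_extent is the distance from the TCP to the fingertips, in m); z points along the fingers, y is the line along which they close (so a half turn about z gives the same grasp; the last joint's range is limited). The gripper opens to 85 mm and grips with 20 to 120 N. Pads are 22 mm wide; open, the fingers measure 114 mm over their backs; the gripper's body (76 mm by 85 mm) begins 54 mm behind the grasp point. The pads swing forward as they close: fully open they stand 13 mm farther back than shut.
Start: joints at [1.508, 0.255, 0.108, 0, -1.424, -0.285], TCP at [0.187, 0.517, 0.248] pointing down, gripper open.
Joint ranges: [-2.95, 2.95], [-1.21, 1.97], [-1.09, 1.5], [-2.87, 1.71], [-2.94, -0.07], [-3.05, 3.05]. Speed limits (rad/s): [2.57, 2.57, 3.14, 3.14, 3.14, 3.14].

### API

Orientations are given as a unit quaternion [x, y, z, w].
In Python, from plant import manip gives the robot as it stands. Calls block until the motion is done:
- manip.move_to(position, orientation): joint-space move of the TCP to a pose.
- manip.movel(position, attitude=None, v=0.15, until_force=None): straight line of the TCP; attitude=None keeps the orientation; v is the mean speed in m/s. With until_force (N) it stops when the force on the tool has changed by that much, and returns True; else False.
- manip.move_joints(angles): joint-space move.
- manip.gripper_to(opening, grip_force=None): opening from 0.0 (shut) to 1.0 (fully open); grip_force is the grip in N (None keeps the last); returns when the fingers have stopped.
- manip.sleep(seconds).
- manip.solve_ik(position, orientation): joint angles nearest the present ones, or None.
- manip.sense(): the state.
- manip.camera(name): name is "scene" or "top" or "wrist"; returns a dict with "img" (400x640x3 uint8, red, green, blue), "K" (3x3 intrinsics, pixels), "eye" and "orientation" of the camera in the world; the wrist camera has in their place "hand_eye" (4x4, takes a point from camera to tool coordinates, whose origin is the TCP and whose axes are the flange's). Camera axes: x right, y down, z forward; pixel columns grow to the right and rows downward; lengths in m; the calibration is good to about 2 mm. A picture is of the moment at which its call begins: read the wrist's pose just before it. There is no depth.
A pose or a line that the arm cannot do raises manip.IKError and nothing moves.
- manip.finish_job(): hands the job in; it is judged then, once.
The state is a dict: "time_s": time; "joint_positions": joint angles; "joint_vel": joint speeds; "joint_efforts": joint torques, N m; "tcp_pos": TCP position; "eef_rot": TCP orientation; "contact_force": force on the tool from outside, world axes, zero at the start; "ft_torque": the same for the moment, N m; "grip_width": opening from 0.0 (shut) to 1.0 (fully open); "finger_force": force on a finger pad.
Only numpy, scipy, OpenCV 4.12 (cv2) and the standard library are available. Lean on these libraries where they do the work, as an engineer would, in place of code of your own. Each camera call takes 0.05 s, during which the arm holds its last target. There are 200 camera calls.

## Working session

There is one attempt and no reset: what is moved stays moved. The work goes in short steps, each a Python script; the robot and the scene stay as the last script left them, time stands still between calls to the robot, and variables do not carry over. Pictures are saved under pics/ and viewed, at most 10 in all, crops included, and the job is handed in when it is done.

```bash
mkdir -p pics; ls; python3 - <<'E'
from plant import manip
import cv2,numpy as np
for n in("scene","top"):
    c=manip.camera(n); cv2.imwrite(f"pics/{n}0.png",c["img"][:,:,::-1]); print(n,c["K"],c["eye"],c["orientation"])
s=manip.sense(); print(s["time_s"],s["tcp_pos"],s["eef_rot"],s["contact_force"],manip.tip_extent)
E
```

```text
pics
scene [[499.27986115   0.         321.06472509]
 [  0.         499.27986115 192.75806292]
 [  0.           0.           1.        ]] [-0.07067067 -0.54907442  0.92458471] [ 0.84985434 -0.38488917  0.14463004 -0.3296818 ]
top [[448.02777613   0.         318.76633137]
 [  0.         448.02777613 199.28216006]
 [  0.           0.           1.        ]] [ 0.06957532 -0.13578125  1.25590018] [ 0.78648588 -0.58969072  0.10870952 -0.14794275]
0.1 [0.18724674 0.51669597 0.24747734] [ 9.84914772e-01 -1.73037984e-01 -1.18338322e-04  8.57202703e-04] [-0.23934438  0.40375683  1.21769091] 0.017
```

View pics/top0.png

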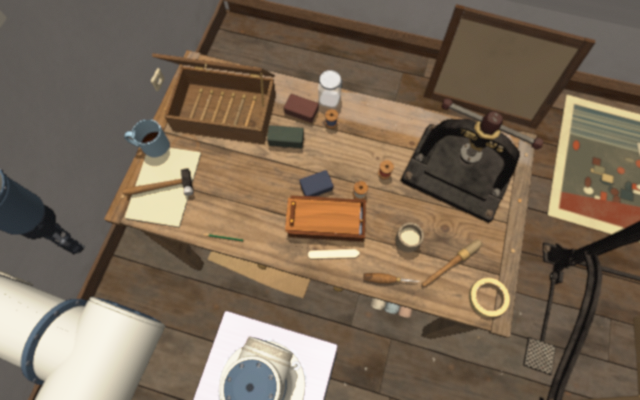

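View pics/scene0.png

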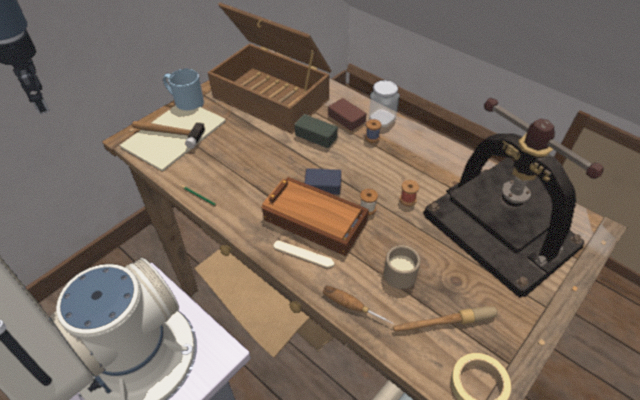

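The top view shows the orange box around (326,218), with its bar at the left end (291,217). The navy weight (316,183) and a spool (361,188) are on its far side, the bone folder (333,254) in front, and the pencil at (226,237). Next I'll measure the box.

```bash
cat > h.py <<'E'
from plant import manip
import cv2,numpy as np
from scipy.spatial.transform import Rotation as R
def cam(n):
    s=manip.sense(); c=manip.camera(n)
    if n=="wrist":
        T=np.eye(4);T[:3,:3]=R.from_quat(s["eef_rot"]).as_matrix();T[:3,3]=s["tcp_pos"]
        M=T@np.array(c["hand_eye"]); c["Rm"]=M[:3,:3];c["eye"]=M[:3,3]
    else: c["Rm"]=R.from_quat(c["orientation"]).as_matrix()
    return c
def ray(c,px,z):
    p=np.atleast_2d(px).astype(float); d=np.c_[p,np.ones(len(p))]@np.linalg.inv(c["K"]).T@c["Rm"].T
    e=np.array(c["eye"]); return e+d*((z-e[2])/d[:,2:])
def proj(c,P):
    q=(np.atleast_2d(P)-c["eye"])@c["Rm"]@np.array(c["K"]).T; return q[:,:2]/q[:,2:]
def save(name,img,crop=None,k=1):
    if crop: x0,y0,x1,y1=crop; img=img[y0:y1,x0:x1]
    cv2.imwrite(f"pics/{name}.png",cv2.resize(img,None,fx=k,fy=k,interpolation=cv2.INTER_CUBIC)[:,:,::-1])
E
python3 - <<'E'
from h import *
out=[]
for n,crop in(("top",(270,165,390,265)),("scene",(245,160,385,265))):
    c=cam(n);hsv=cv2.cvtColor(c["img"],cv2.COLOR_RGB2HSV)
    m=((hsv[...,0]<14)&(hsv[...,1]>165)&(hsv[...,2]>60)).astype(np.uint8)
    x0,y0,x1,y1=crop; mm=np.zeros_like(m);mm[y0:y1,x0:x1]=m[y0:y1,x0:x1]
    cs,_=cv2.findContours(mm,0,2);k=max(cs,key=cv2.contourArea)
    b=cv2.boxPoints(cv2.minAreaRect(k)); print(n,b.round(1).tolist(),ray(c,b,0.046).round(3).tolist())
    im=c["img"].copy(); 
    im=cv2.resize(im[y0:y1,x0:x1],None,fx=4,fy=4,interpolation=2); 
    out.append(cv2.resize(im,(560,420) if n=="scene" else (480,400)))
cv2.imwrite("pics/t1.png",out[0][:,:,::-1]);cv2.imwrite("pics/s1.png",out[1][:,:,::-1])
E
```

```text
top [[285.6000061035156, 234.0], [287.79998779296875, 195.1999969482422], [365.1000061035156, 199.5], [362.8999938964844, 238.3000030517578]] [[0.391, 0.06, 0.046], [0.505, 0.09, 0.046], [0.555, -0.129, 0.046], [0.44, -0.152, 0.046]]
scene [[344.0, 244.0], [344.0, 244.0], [344.0, 244.0], [344.0, 244.0]] [[0.442, -0.154, 0.046], [0.442, -0.154, 0.046], [0.442, -0.154, 0.046], [0.442, -0.154, 0.046]]
```

View pics/t1.png

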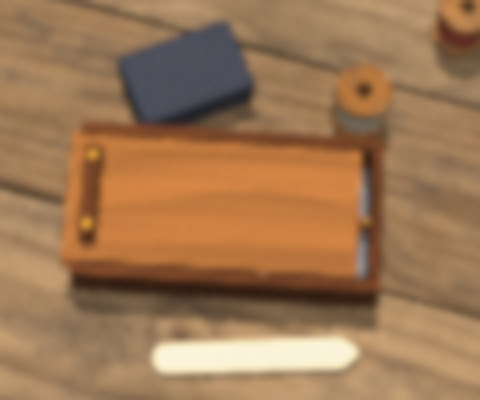

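The crop shows the rim's far-right corner at about crop (382,138) and its far-left at (82,126). The bar's brass screws are at (93,155) and (87,224). The lid is slightly ajar, leaving a gap at the right end. I'll compute the pose and look from above with the wrist camera.

```bash
python3 - <<'E'
from h import *
c=cam("top"); f=lambda u,v:(270+u/4,165+v/4)
fr,fl=ray(c,[f(382,138),f(82,126)],.046); d=fl-fr; print(np.linalg.norm(d),d)
yv=d[:2]/np.linalg.norm(d[:2]); xv=np.array([yv[1],-yv[0]])
ctr=fr[:2]-.058*xv+.110*yv; yaw=np.arctan2(xv[1],xv[0]); print("ctr",ctr,"yaw",np.degrees(yaw))
b=ray(c,[f(93,155),f(87,224)],.062)[:,:2]; print("bar box",[( (p-ctr)@xv,(p-ctr)@yv) for p in b])
manip.gripper_to(0.0)
q=(R.from_euler("z",yaw)*R.from_euler("x",np.pi)).as_quat()
p=np.r_[ctr+0.02*yv-.03*xv,.33]
print(manip.solve_ik(p,q)); manip.move_to(p,q)
c=cam("wrist"); print(c["eye"],c["Rm"].round(2).tolist()); save("w1",c["img"])
C=np.r_[ctr,0]; w=lambda x,y,z:np.r_[ctr+x*xv+y*yv,z]
print(proj(c,[w(.058,-.11,.046),w(-.058,-.11,.046),w(.058,.11,.046),w(-.058,.11,.046)]).round())
E
```

```text
0.21753057384092048 [-0.05180083  0.21127287  0.        ]
ctr [ 0.47242388 -0.03722913] yaw 13.776271552695436
bar box [(np.float64(0.029941832429416962), np.float64(0.0968003083905577)), (np.float64(-0.02183414832286615), np.float64(0.09765519703505351))]
[ 3.02365425e-01  2.00723988e-02  3.58038157e-02  4.44089210e-16
 -1.58652774e+00  1.50887220e+00]
[ 0.50577205 -0.00753505  0.45493925] [[0.24, -0.93, -0.27], [-0.97, -0.23, -0.06], [-0.0, 0.27, -0.96]]
[[419. 109.]
 [412. 192.]
 [257. 109.]
 [262. 192.]]
```

View pics/w1.png

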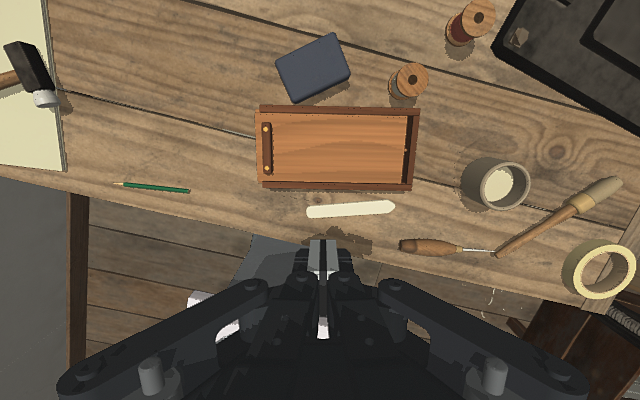

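The view shows the rim corners at about (260,104), (419,109), (412,190) and (257,187), with the bar at x≈267 and the finger tips visible at (323,245). I'll get a metric rectangle from the mask.

```bash
python3 - <<'E'
from h import *
c=cam("wrist"); hsv=cv2.cvtColor(c["img"],cv2.COLOR_RGB2HSV)
print([hsv[y,x].tolist() for x,y in((340,150),(340,112),(416,150),(340,186),(340,90),(440,150),(267,150),(340,197))])
save("w2",c["img"],(245,95,435,205),4)
cv2.imwrite("pics/raw.png",c["img"]); np.savez("w.npz",K=c["K"],Rm=c["Rm"],eye=c["eye"])
E
```

```text
[[13, 145, 179], [11, 142, 115], [16, 96, 148], [11, 143, 107], [16, 94, 100], [15, 101, 137], [11, 144, 117], [17, 96, 170]]
```

View pics/w2.png

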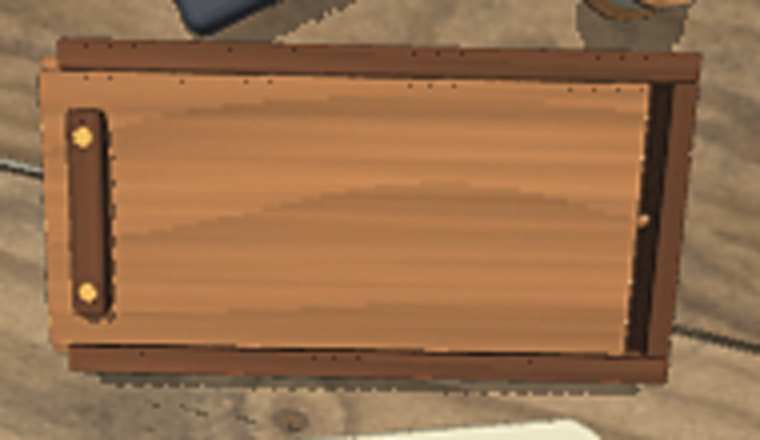

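Rim corners in the crop: FL (58,39), FR (700,54), NR (666,383), NL (69,370). The bar top spans about (68,108) to (92,315), and its -y face is at about u=104–110.

```bash
cat >> h.py <<'E'
import json,os
if os.path.exists("box.json"):
    B=json.load(open("box.json")); ctr=np.array(B["ctr"]); yaw=B["yaw"]
    xv=np.array([np.cos(yaw),np.sin(yaw)]); yv=np.array([-xv[1],xv[0]])
    w=lambda x,y,z:np.r_[ctr+x*xv+y*yv,z]
    q=(R.from_euler("z",yaw)*R.from_euler("x",np.pi)).as_quat()
    tobox=lambda P:np.c_[(np.atleast_2d(P)[:,:2]-ctr)@xv,(np.atleast_2d(P)[:,:2]-ctr)@yv]
E
python3 - <<'E'
import json
from h import *
z=np.load("w.npz"); c={k:z[k] for k in z}
f=lambda L:np.array([(245+u/4,95+v/4) for u,v in L])
P=ray(c,f([(58,39),(700,54),(666,383),(69,370)]),.046)[:,:2]
print([np.linalg.norm(P[i]-P[(i+1)%4]).round(4) for i in range(4)])
M=np.array([[.058,.11],[.058,-.11],[-.058,-.11],[-.058,.11]])
A,_=R.align_vectors(np.c_[P-P.mean(0),np.zeros(4)],np.c_[M,np.zeros(4)])
yaw=A.as_euler("zyx")[0]; ctr=P.mean(0); json.dump(dict(ctr=ctr.tolist(),yaw=yaw),open("box.json","w"))
print(ctr,np.degrees(yaw))
import importlib,h; importlib.reload(h)
print(h.tobox(ray(c,f([(82,136),(88,292)]),.062)).round(4).tolist(), h.tobox(P).round(4).tolist())
print("lid -y end",h.tobox(ray(c,f([(648,84),(627,353)]),.046)).round(4).tolist())
# fingertip check: where does tip project
s=manip.sense(); print(proj(c,np.array(s["tcp_pos"])-[0,0,.017]))
E
```

```text
[np.float64(0.2177), np.float64(0.1146), np.float64(0.2188), np.float64(0.1146)]
[ 0.47649585 -0.0373994 ] 12.570636989543036
[[0.0261, 0.0988], [-0.026, 0.0984]] [[0.0573, 0.1089], [0.0572, -0.1088], [-0.0573, -0.1095], [-0.0572, 0.1093]]
lid -y end [[0.0471, -0.0921], [-0.0465, -0.0941]]
[[323.49386957 255.43400547]]
```

```bash
python3 - <<'E'
from h import *
Z=.052+.017
manip.move_to(w(0,.055,.13),q)
print("down hit",manip.movel(w(0,.055,Z),q,v=.1,until_force=6))
s=manip.sense();print(s["tcp_pos"],s["contact_force"])
print("contact",manip.movel(w(0,.20,Z),q,v=.08,until_force=12)); s=manip.sense();print(tobox([s["tcp_pos"]]),s["contact_force"],s["time_s"])
print("stop",manip.movel(w(0,.275,Z),q,v=.05,until_force=12))
s=manip.sense();print(tobox([s["tcp_pos"]]),s["contact_force"],s["time_s"])
E
```

```text
down hit False
[0.4652524  0.01639742 0.0698642 ] [ 0.04041792 -0.10709164  0.66687753]
contact False
[[-6.27623004e-06  1.99956679e-01]] [-0.1955592  -0.16864369  0.40380442] 6.8333
stop True
[[-1.13944139e-04  2.45552199e-01]] [ 3.23382909 -4.63192804  2.53956802] 7.7833
```

```bash
python3 - <<'E'
from h import *
Z=.069
manip.movel(w(0,.235,Z),q,v=.05); manip.movel(w(0,.22,.14),q,v=.15)
manip.move_to(w(-.06,.03,.27),q)
c=cam("wrist"); save("w3",c["img"]); 
px=proj(c,[w(x,y,.006) for x in(-.025,.025) for y in(-.074,-.016,.042)]+[w(-.058,-.11,.046),w(.058,-.11,.046)]).round();print(px.tolist())
print(proj(c,[w(0,.264,.062)]),manip.sense()["time_s"])
np.savez("w.npz",K=c["K"],Rm=c["Rm"],eye=c["eye"])
E
```

```text
[[401.0, 149.0], [358.0, 149.0], [315.0, 149.0], [404.0, 110.0], [359.0, 110.0], [314.0, 110.0], [437.0, 179.0], [449.0, 78.0]]
[[115.86079246 131.29477611]] 9.7667
```

View pics/w3.png

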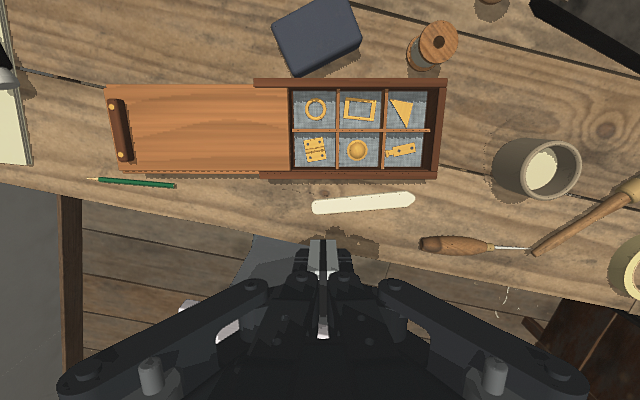

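The triangle is in the far-right compartment at about (402,109), box (+25,-74). The bar's screws at (111,106) and (121,154) match the predicted position for fully open. I'll find its centroid by mask and then point.

```bash
python3 - <<'E'
from h import *
c=cam("wrist"); hsv=cv2.cvtColor(c["img"],cv2.COLOR_RGB2HSV)
print("bar",tobox(ray(c,[(111,106),(121,154)],.062)).round(4).tolist(),"lid end",tobox(ray(c,[(289,90),(290,168)],.046)).round(4).tolist())
m=((hsv[...,1]>120)&(hsv[...,2]>150)).astype(np.uint8); a=np.zeros_like(m); a[92:127,387:424]=m[92:127,387:424]
cs,_=cv2.findContours(a,0,2); k=max(cs,key=cv2.contourArea)
_,t=cv2.minEnclosingTriangle(k.astype(np.float32)); P=ray(c,t[:,0],.0115)[:,:2]
M=cv2.moments(k); g=ray(c,[(M["m10"]/M["m00"],M["m01"]/M["m00"])],.0115)[0,:2]
print("sides",[np.linalg.norm(P[i]-P[i-1]).round(4) for i in range(3)],"cen",tobox([P.mean(0)]),tobox([g]))
g=(P.mean(0)+g)/2; bx=tobox([g])[0]
assert abs(bx[0]-.025)<.015 and abs(bx[1]+.074)<.02
manip.move_to(np.r_[g,.13],q); manip.movel(np.r_[g,.055+.017],q,v=.1)
s0=manip.sense(); manip.sleep(3.6); s=manip.sense(); print(s0["tcp_pos"],s["tcp_pos"]-np.r_[g,.072],s["contact_force"],s["time_s"])
c=cam("wrist"); save("w4",c["img"])
E
```

```text
bar [[0.0267, 0.264], [-0.0255, 0.2632]] lid end [[0.0449, 0.0697], [-0.0439, 0.0713]]
sides [np.float64(0.0308), np.float64(0.0429), np.float64(0.03)] cen [[ 0.02511437 -0.07021602]] [[ 0.02536417 -0.07030233]]
[ 0.51702313 -0.10032915  0.07301188] [2.85915711e-05 1.09897250e-05 1.85706322e-05] [ 0.26170943 -0.3961165   0.52648376] 14.9417
```

View pics/w4.png

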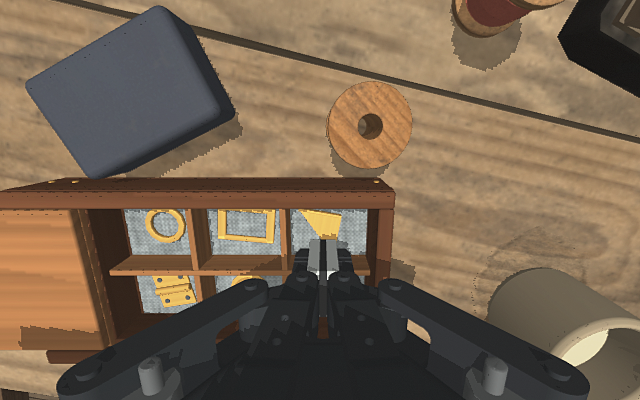

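The fingertips hover over the triangle, clear of everything, with the contact force at its baseline. Now I'll close the lid.

```bash
python3 - <<'E'
from h import *
Z=.069
manip.movel(w(.025,-.07,.15),q,v=.15); manip.move_to(w(0,.305,.15),q)
print(manip.movel(w(0,.305,Z),q,v=.1,until_force=6))
print(manip.movel(w(0,.14,Z),q,v=.08,until_force=12), manip.movel(w(0,.095,Z),q,v=.04,until_force=12))
s=manip.sense();print(tobox([s["tcp_pos"]]),s["contact_force"],s["time_s"])
manip.movel(w(0,.125,Z),q,v=.05); manip.movel(w(0,.14,.15),q,v=.15)
manip.move_to(w(-.06,.03,.27),q)
c=cam("wrist"); save("w5",c["img"]); print(proj(c,[w(0,.092,.062),w(.026,.092,.062),w(-.026,.092,.062)]),manip.sense()["time_s"])
E
```

```text
False
False True
[[0.00013705 0.10996316]] [-4.11211088  5.99415491  2.94589446] 21.0083
[[268.31402547 131.1337616 ]
 [267.06097724 106.73029835]
 [269.5125372  154.47511113]] 22.9333
```

View pics/w5.png

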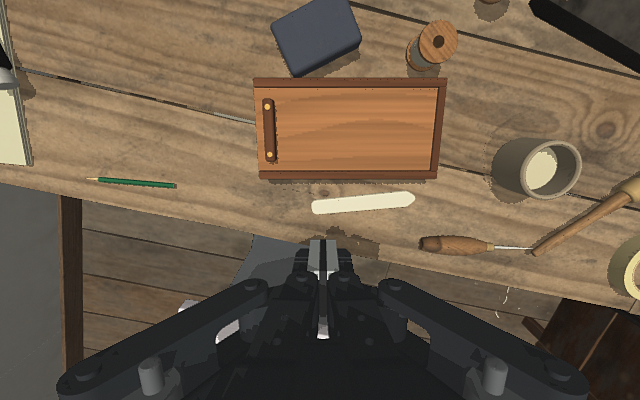

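The lid is fully shut: the screws at (267,106) and (269,154) match the home prediction, no gap is left, and the other things haven't moved.

```bash
python3 -c "
from plant import manip
print(manip.finish_job())"
```

```text
the job is handed in; nothing more can be done
None
```

I pushed the lid fully open, pointed at the triangular corner in the far-right compartment for 3.6 s with the fingertips about 1 cm above the rim, and pushed the lid fully shut. The job was handed in at about 23 s; the last picture shows the bystanders where they were.

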